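# Clamp the moulding form with the cam-lock bar

## Task

Clamp the wooden moulding form in the bench clamp: with the red lever still open, push the sliding bar by its yellow post until its fence has carried the form onto the stop's springy rubber pad and squeezed that pad a little, snugly but gently, never jamming it hard. Then swing the red cam lever over centre to its closed stop, without forcing it, so that the bar is locked and the form stays squeezed on the pad when you let go. Leave the tape roll, the dye jar and the mallet where they are.

Things in the scene. Friction and masses are not known exactly. Their poses are not given: they have to be found in the camera images.
- base: Bench clamp: fixed pine board 240 (x) by 440 (y) by 20 mm with a blue sleeve and stop. Origin: centre of its underside, on the table; x points away from the robot, y along the slide to the stop, z up. Slide axis: x = 0. Sleeve: 44 mm wide, y -75 to -15 mm, top 55 mm above the table; the red lever's pivot is on its near (-x) side.
- bar: Loose 16 mm square aluminium bar along y through the sleeve; dark fence plate at its front (+y) end, yellow post at its rear. Origin: middle of the fence's foot at its front face, 20 mm above the table; +y is the pushing direction. It slides 30 to 80 mm. Unlocked, a light brake drags on it with about 4 to 10 N, so it stays where left under a small load.
- fence (a point): Middle of the fence's front face, 20 mm above the board; the fence is 60 mm wide, 10 mm thick, 45 mm tall.
- push_post (a point): On the yellow post (24 mm in x, 16 mm in y, its top 95 mm above the table): point on the post's centre line 75 mm above the table, 192 mm behind the fence's front face. The rear face to push on is 8 mm behind this point; above the bar (44 mm above the table) the post is free all round.
- form: The loose wooden moulding form: a rounded block 80 mm (x) by 60 mm (y) by 38 mm tall with a dark inlay on top, 0.11 to 0.22 kg, standing on the board between fence and stop. Origin: centre of its underside. At the start a gap of 10 to 35 mm parts it from the fence, and another of 8 to 50 mm from the pad. Sliding it takes only 1 to 2 N.
- stop: Blue stop at the board's +y end, 60 mm wide, 50 tall, 30 thick. Origin: middle of its foot, on the board's top; axes as the board's. An adjustable bolt carries a black sprung rubber pad (56 mm wide, 32 tall) facing -y. The bolt is set anew each time: the pad's face stands 45 to 75 mm before this origin.
- stop_top (a point): Middle of the stop's top face, 70 mm above the table. Its pad yields about 2 N per mm and gives 3 mm (about 6 N) before it bottoms hard; more than 12 N on the form there is too much.
- cam (a joint): Angle of the red lever: 0 = open, 2.0 rad = closed against its stop; starts between 0 and 0.12. Positive is counter-clockwise from above. Resistance rises to about 0.8 Nm near 1 rad, vanishes at dead centre (1.75 rad); beyond it the lever snaps shut and stays.
- lever_pivot (a point): The lever's upright pivot axis, on the board at x = -40 mm, y = -45 mm, 57 mm above the table (middle of the lever's height).
- lever_arm: Red lever paddle 12 mm thick, 45 to 69 mm above the table, reaching 11 to 95 mm from the pivot. Origin on the pivot axis at the board's top; its x points out along it. Open it points 150 degrees counter-clockwise from the board's x, closed along the board's -y. When open, push sideways on its +y (stop-side) face near the end, with at most 25 N.
- lever_grip (a point): Point in the middle of the lever's height and thickness, 80 mm out from the pivot.
- tape: Yellow tape roll, 52 mm across, 24 mm high, lying on the board on the far side. Origin: centre of its underside. Leave it.
- dye: Amber dye jar with black cap, 42 mm across, 55 mm high, standing on the board on the far side. Origin: centre of its underside. Leave it.
- mallet: Mallet with red handle and white head, 220 mm long, lying on the table beside the stop's end of the board. Origin: on the table under its middle. Leave it.
Not all that is in view belongs to the job. Leave any blue look-alike of the bar alone.

How it is judged:
By the outcome, as a careful person would: the job done as asked, in the order asked, and still so for the second after the job is handed in, with the robot touching nothing.
It also fails if it takes over 72 s, if anything falls off the work surface, if the arm or the gripper's body presses on something with over 40 N, if the wrist force passes 120 N, or if a joint passes its speed limit or range.

## Robot

A 7-joint arm with a two-finger parallel gripper is mounted at the origin on the work surface. World frame = base frame: x ahead of the robot, y to its left, z up, the work surface at z = 0. Lengths are in mm, angles in rad, forces in N, time in s.
With the tool pointing down it reaches from about 400 to 925 mm from the base axis. Payload 5.6 kg.
Tool frame: the origin (TCP) lies midway between the tips of the shut fingers; the grasp point (between the pads) lies 19 mm behind it (bot.tcp_to_grasp is the distance from the TCP to the grasp point, in mm); y points along the fingers, z is the direction in which the jaws open and shut, and the axes are right-handed (so a half turn about y gives the same grasp; the last joint's range is limited). The gripper opens to 85 mm and grips with 20 to 120 N. Pads are 22 mm wide; open, the fingers measure 114 mm over their backs; the gripper's body (76 mm by 85 mm) begins 54 mm behind the grasp point. The pads swing forward as they close: fully open they stand 13 mm farther back than shut.
Start: joints at [1.068, 0.468, -0.012, 1.603, 0.006, 1.071, -0.056], TCP at [288.412, -582.518, 231.29] pointing down, gripper open.
Joint ranges: [-2.53, 2.53], [-0.31, 2.02], [-1.57, 1.55], [0.28, 2.44], [-1.29, 4.43], [0.15, 1.84], [-2.92, 2.92]. Speed limits (rad/s): [2.57, 2.57, 3.14, 3.14, 3.14, 3.14, 3.14].

## Interface

Orientations are given as a unit quaternion [x, y, z, w].
In Python, from workcell import bot, eyes, job gives the robot as it stands.
- The arm moves only by the shell command python3 -m handwheel 'ROWS' [FORCE]. ROWS is text: rows parted by semicolons, each of 5 numbers parted by spaces: the shift along the tool's x, y, z in units of 30 mm (1.0 is 30 mm), then the turn about the tool's y in units of 6 degrees (1.0 is 6 degrees), then the gripper's target within -1 to 1 (fully open at 1, half-way at 0, shut at -1). In form: dx dy dz yaw hand; .... A call has 1 to 20 rows; each row shifts and turns the commanded pose from where the row before left it, along the tool's axes as they then stand; what a row does not reach is not made up. A row lasts 1/10 s, in which the tool goes at most 50 mm and 8.59 degrees, less where a joint would pass 70% of its speed; a pose out of reach is approached as far as the arm can. A call is refused whole if a number of a shift passes 1 or a number of a turn 1, either way. A call with a gripper value outside its range is refused whole. The fingers move at their own pace and stop on an object; FORCE is the grip in N (left out, the last holds). Time passes only in rows, so rows that do not move let the fingers close. It gives the time, the measured TCP pose, the force and the opening at its end, in the units of the state.
- bot.state(): the state, without advancing time (a new reading comes with each control period).
- eyes.camera(name): name is "scene" or "top" or "wrist"; returns a dict with "color" (400x640x3 uint8, red, green, blue), "z_map" (400x640 float32, mm along the optical axis (not along the pixel's ray), 0 where there is no reading), "vertical_fov" (degrees; the focal length in pixels is half the picture's height over the tangent of half this angle, whatever the lens; pixels are square), "cx", "cy" (the principal point, pixels), "rvec" (rotation vector, rad) and "tvec" (3), from world to camera coordinates, as OpenCV has them; the wrist camera has in their place "hand_eye" (4x4, takes a point from camera to tool coordinates, whose origin is the TCP and whose axes are the tool frame's). Camera axes: x right, y down, z forward; pixel columns grow to the right and rows downward; lengths in mm; the calibration is good to about 2 mm. A picture is of the moment at which its call begins: read the wrist's pose just before it.
- job.sign_off(): hands the job in, once; it reports no verdict.
Trained networks look in a picture, given as the dict that the camera call returned (one of the last four; its "shot" number tells which), for a name from the list of things; names that differ only in an ending like _2 or _b are one class to them, and where a whole thing is asked for, a point or a joint stands for the part that bears it (a point fixed in the world has none). Each returns a list of dicts, best first, with "conf" (0 to 1); they miss things now and then, are a little off and sometimes report something else, mostly with a low value. They report only what shows in the picture. A call takes as long as a camera call. They do not tell look-alikes from the thing itself.
- eyes.find_in(thing, picture): "position" ([row, column] in pixels, amid what is visible of it).
- eyes.cut_out(thing, picture): "mask" (400x640 bool, what is visible of it) and "position" ([row, column] in pixels, amid what is visible of it).
The state is a dict: "clock": time; "q": joint angles; "joint_vel": joint speeds; "tau": joint torques, N m; "ee_pos": TCP position; "eef_rot": TCP orientation; "wrist_force": force on the tool from outside, world axes, zero at the start; "ft_torque": the same for the moment, N m; "finger_gap": opening from 0.0 (shut) to 1.0 (fully open).
Only numpy, scipy, OpenCV 4.12 (cv2) and the standard library are available. Lean on these libraries where they do the work, as an engineer would, in place of code of your own. Each camera call takes 0.05 s, during which the arm holds its last target. There are 200 camera calls.

## Working session

There is one attempt and no reset: what is moved stays moved. The work goes in short steps, Python scripts to look and compute and a shell command to move; the robot and the scene stay as the last step left them, time stands still between calls to the robot, and variables do not carry over. Pictures are saved under pics/ and viewed, about 8 in all and at most 12, crops included, and the job is handed in when it is done.

```bash
ls; mkdir -p pics
cat > h.py <<'E'
import numpy as np, cv2
from workcell import bot, eyes, job
from scipy.spatial.transform import Rotation as R
def save(c,n): cv2.imwrite('pics/'+n, cv2.cvtColor(c["color"],cv2.COLOR_RGB2BGR))
def w2c(c):
    if "rvec" in c: 
        T=np.eye(4); T[:3,:3]=R.from_rotvec(np.ravel(c["rvec"])).as_matrix(); T[:3,3]=np.ravel(c["tvec"]); return T
    s=c["st"]; T=np.eye(4); T[:3,:3]=R.from_quat(s["eef_rot"]).as_matrix(); T[:3,3]=s["ee_pos"]
    return np.linalg.inv(T@np.array(c["hand_eye"]))
def cam(n):
    s=bot.state(); c=eyes.camera(n); c["st"]=s; return c
def foc(c): return 200/np.tan(np.radians(c["vertical_fov"])/2)
def cloud(c):
    f=foc(c); v,u=np.mgrid[:400,:640]; z=c["z_map"]
    P=np.stack([(u-c["cx"])/f*z,(v-c["cy"])/f*z,z,np.ones_like(z)],-1)
    W=(P@np.linalg.inv(w2c(c)).T)[...,:3]; W[z<=0]=np.nan; return W
def ray(c,rc,h):  # pixel (row,col) onto plane z=h
    f=foc(c); M=np.linalg.inv(w2c(c)); d=M[:3,:3]@np.array([(rc[1]-c["cx"])/f,(rc[0]-c["cy"])/f,1]); o=M[:3,3]
    return o+d*(h-o[2])/d[2]
def proj(c,p):
    q=w2c(c)@np.append(p,1); f=foc(c); return np.array([c["cy"]+f*q[1]/q[2],c["cx"]+f*q[0]/q[2]])
E
python3 - <<'E'
from h import *
print(bot.state())
for n in ["top","scene"]:
    c=cam(n); save(c,n+"1.png"); W=cloud(c); print(n,c["vertical_fov"],np.linalg.inv(w2c(c))[:3,3])
    for t in ["base","bar","form","stop","lever_arm","push_post","tape","dye","mallet"]:
        for d in eyes.cut_out(t,c)[:3]:
            m=d["mask"]; print(t,round(d["conf"],2),np.round(d["position"]),np.round(np.nanmedian(W[m],0)),np.round(np.nanpercentile(W[m],98,axis=0)),m.sum())
E
```

```text
pics
{'clock': 0.0, 'q': array([ 1.06801346,  0.46842245, -0.01161164,  1.60362513,  0.00597491,
        1.07138852, -0.05628925]), 'joint_vel': array([-8.88437323e-05,  7.38092024e-04, -4.18396516e-04, -1.83763314e-03,
       -3.32732949e-04,  4.83595600e-04, -5.86729751e-04]), 'tau': array([-5.10969930e-04, -5.32385123e+01,  2.15160381e-02, -2.51300114e+01,
        1.14691240e-02,  7.75894878e-03, -6.73344815e-06]), 'ee_pos': array([ 288.14139689, -582.02098089,  230.30831827]), 'eef_rot': array([-0.1612896 ,  0.68912167, -0.68789422,  0.16093018]), 'wrist_force': array([ 2.09911012, -0.00797883, -1.10880269]), 'ft_torque': array([-0.06590504, -0.05465285, -0.04863383]), 'finger_gap': 0.9975825768135204}
top 42.60436688624085 [373.60117254 117.81192594 938.82732814]
base 0.94 [216. 411.] [553. -14.  20.] [709. 216.  67.] 25985
bar 0.9 [227. 465.] [ 554. -109.   45.] [601.  26.  96.] 1175
bar 0.88 [338. 264.] [304. 203.  21.] [375. 222.  47.] 1161
bar 0.68 [245. 414.] [509. -17.  69.] [541.  25.  74.] 655
form 0.77 [190. 360.] [582.  83.  58.] [624. 113.  63.] 1590
stop 0.74 [174. 3
[... 858 characters left out ...]
164
stop 0.61 [229. 363.] [620. 182.  54.] [658. 207.  72.] 1007
lever_arm 0.67 [240. 258.] [522. -23.  69.] [546.  23.  75.] 459
push_post 0.72 [153. 291.] [304. 201.  22.] [379. 232.  67.] 924
push_post 0.59 [278. 232.] [ 559. -107.   45.] [611.  24.  96.] 1256
push_post 0.58 [229. 363.] [619. 180.  50.] [658. 206.  72.] 1081
tape 0.88 [287. 327.] [674.  41.  41.] [697.  65.  47.] 467
tape 0.63 [281. 232.] [ 560. -106.   45.] [611.  24.  96.] 1155
tape 0.23 [230. 364.] [621. 182.  53.] [659. 206.  72.] 1016
dye 0.61 [308. 252.] [ 649. -103.   73.] [660. -82.  78.] 596
mallet 0.6 [230. 407.] [680. 273.  33.] [720. 312.  52.] 1621
mallet 0.51 [241. 259.] [520. -22.  69.] [546.  24.  75.] 435
```

View pics/top1.png

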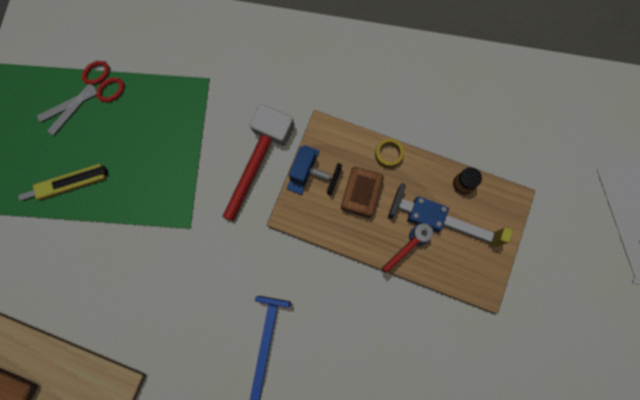

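View pics/scene1.png

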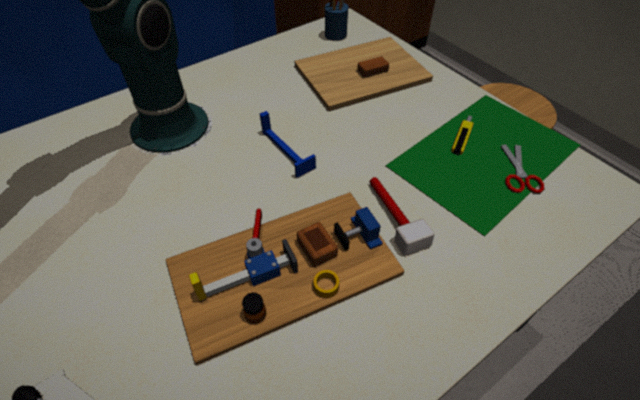

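The top view shows the clamp board with corners at about (317,113), (534,190), (500,304) and (271,229), given as (col,row). Candidates for the bar are the aluminium bar with the yellow post at (505,236), which is the right one, and the blue T at (265,345), a look-alike. Candidates for the lever are the red paddle at (405,250), which is the right one, and the mallet handle at (250,180). Candidates for the form are the block at (362,191), which is right, and the block on the other board at (15,388). Next I fit the board frame.

```bash
cat >> h.py <<'E'
def board(c,W):
    d=eyes.cut_out("base",c)[0]; m=d["mask"]&(abs(W[...,2]-20)<5)
    m=cv2.morphologyEx(m.astype(np.uint8),cv2.MORPH_OPEN,np.ones((3,3)))>0
    P=W[m][:,:2].astype(np.float32); r=cv2.minAreaRect(P); return r
E
python3 - <<'E'
from h import *
for n in ["top","scene"]:
    c=cam(n); W=cloud(c); r=board(c,W); print(n,r)
    b=cv2.boxPoints(r)
    # y axis: along long side toward +y world
    e=[b[1]-b[0],b[2]-b[1]]; y=max(e,key=np.linalg.norm); y=y/np.linalg.norm(y); y*=np.sign(y[1]); x=np.array([y[1],-y[0]])
    o=np.array(r[0]); print("o",o,"yaw(y axis) deg",np.degrees(np.arctan2(y[1],y[0])))
    B=np.stack([(W[...,:2]-o)@x,(W[...,:2]-o)@y,W[...,2]],-1); inb=(abs(B[...,0])<115)&(abs(B[...,1])<240)
    def rep(nm,sel):
        q=B[sel&inb]; print(nm,len(q),np.round(np.percentile(q,[3,50,97],axis=0),1).tolist() if len(q) else '')
    z=B[...,2]
    rep("post",(z>85)&(B[...,1]<-80)&(abs(B[...,0])<40))
    rep("bartop",(z>40)&(z<50)&(B[...,1]<-85)&(abs(B[...,0])<40))
    rep("fence",(z>58)&(z<72)&(B[...,1]>-12)&(B[...,1]<45)&(abs(B[...,0])<40))
    rep("lever",(z>60)&(B[...,0]<-45)&(B[...,1]<60)&(B[...,1]>-100))
    rep("form",(z>53)&(z<64)&(B[...,1]>40)&(B[...,1]<130)&(abs(B[...,0])<60))
    rep("pad",(z>40)&(B[...,1]>110)&(B[...,1]<165)&(abs(B[...,0])<60))
    rep("stop",(z>64)&(B[...,1]>160))
    rep("sleeve",(z>50)&(B[...,1]>-85)&(B[...,1]<-12)&(abs(B[...,0])<30))
    # colour-coded crop in board frame
    for v in np.arange(-150,211,20): pass
E
```

```text
top ((576.6942749023438, 4.3292694091796875), (440.9710388183594, 240.9794158935547), 79.00318908691406)
o [576.6942749    4.32926941] yaw(y axis) deg 79.00319
post 156 [[-11.3, -178.5, 87.1], [-0.7, -169.8, 94.3], [10.8, -163.5, 97.7]]
bartop 449 [[-9.7, -164.6, 41.0], [0.1, -127.3, 44.1], [8.4, -88.0, 47.6]]
fence 201 [[-28.1, 10.7, 61.3], [-0.5, 15.5, 65.1], [28.3, 20.2, 68.1]]
lever 376 [[-112.4, -53.0, 63.7], [-75.0, -28.1, 68.8], [-46.1, -7.3, 72.2]]
form 1453 [[-42.5, 51.0, 54.4], [-7.0, 79.1, 58.6], [30.2, 107.6, 62.2]]
pad 267 [[-27.4, 128.5, 42.3], [-1.5, 134.8, 54.8], [25.2, 162.1, 58.4]]
stop 563 [[-28.9, 180.8, 66.5], [-1.2, 194.5, 70.1], [27.3, 209.0, 72.8]]
sleeve 876 [[-25.1, -72.6, 51.9], [-1.5, -44.4, 55.4], [19.9, -16.4, 67.6]]
scene ((578.1366577148438, 3.7942657470703125), (440.2574462890625, 242.23863220214844), 78.91809844970703)
o [578.13665771   3.79426575] yaw(y axis) deg 78.9181
post 122 [[-9.1, -179.3, 86.2], [4.4, -171.9, 94.6], [13.1, -164.4, 97.5]]
bartop 365 [[-6.9, -172.4, 41.3], [2.4, -128.6, 44.5], [12.3, -87.7, 47.3]]
fence 147 [[-25.9, 9.6, 59.9], [4.0, 14.0, 64.7], [30.6, 19.6, 67.5]]
lever 197 [[-113.6, -53.5, 64.0], [-76.8, -26.1, 69.3], [-46.9, -6.3, 71.8]]
form 941 [[-39.4, 49.5, 54.2], [-0.0, 77.1, 58.7], [34.0, 127.6, 62.1]]
pad 223 [[-23.2, 127.7, 41.1], [2.5, 132.7, 52.4], [28.0, 161.8, 58.3]]
stop 344 [[-25.7, 179.5, 65.5], [3.5, 192.6, 70.3], [30.2, 207.5, 72.7]]
sleeve 688 [[-27.9, -73.5, 51.9], [-0.9, -45.7, 55.7], [21.9, -17.6, 69.4]]
```

Run:
```python
import cv2
i=cv2.imread('pics/top1.png')[130:310,260:540]
cv2.imwrite('pics/crop1.png',cv2.resize(i,None,fx=2.8,fy=2.8,interpolation=cv2.INTER_CUBIC))
```

```text
(no output)
```

View pics/crop1.png

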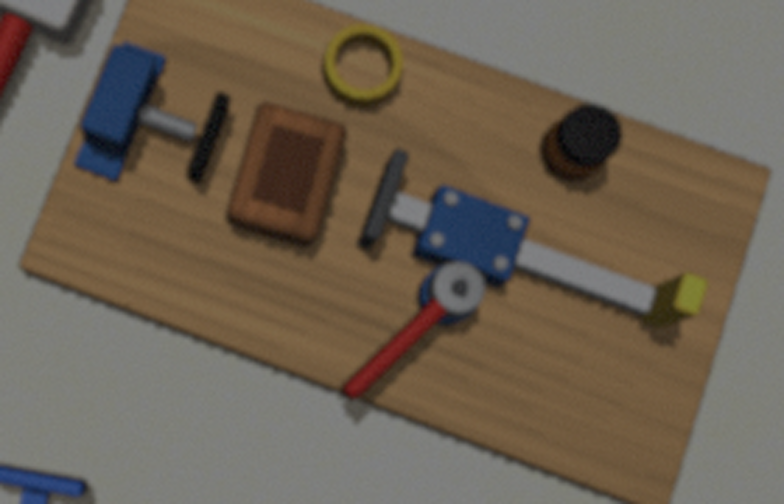

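```bash
cat >> h.py <<'E'
O=np.array([577.4,4.1]); A=np.radians(-11.0); EX=np.array([np.cos(A),np.sin(A)]); EY=np.array([-np.sin(A),np.cos(A)])
def tob(p): d=np.asarray(p)[:2]-O; return np.array([d@EX,d@EY])
def tow(b): return O+b[0]*EX+b[1]*EY
def axes(s): return R.from_quat(s["eef_rot"]).as_matrix()
def delta(s,bx,by,z): # tool units to reach board point
    w=np.append(tow((bx,by)),z); return (axes(s).T@(w-s["ee_pos"]))/30
def info():
    s=bot.state(); M=axes(s); a=lambda v:np.degrees(np.arctan2(v[1],v[0]))+11
    f=s["wrist_force"]; print("t %.2f board %s z %.1f | toolx@%.1f toolz@%.1f (board deg) | F board %.1f %.1f z %.1f gap %.2f"%(s["clock"],np.round(tob(s["ee_pos"]),1),s["ee_pos"][2],a(M[:,0]),a(M[:,2]),f[:2]@EX,f[:2]@EY,f[2],s["finger_gap"])); return s
E
python3 - <<'E'
from h import *
s=info(); print(np.round(axes(s),3)); print(delta(s,0,-215,160), delta(s,0,-215,65))
E
```

```text
t 1.20 board [-171.7 -631. ] z 231.3 | toolx@-142.7 toolz@-52.7 (board deg) | F board 0.4 0.3 z -0.1 gap 1.00
[[-0.896 -0.     0.444]
 [-0.444 -0.    -0.896]
 [ 0.    -1.     0.   ]]
[-12.96140178   2.37580446  -7.55120297] [-12.96151147   5.54247113  -7.55129844]
```

```bash
python3 -m handwheel '0 0 0 -0.976 -1;0 0 0 -0.976 -1;0 0 0 -0.976 -1;0 0 0 -0.976 -1;0 0 0 -0.976 -1;0 0 0 -0.976 -1;0 0 0 -0.976 -1;0 0 0 -0.976 -1;0 0 0 -0.976 -1;0 0 0 0 -1' 20
python3 - <<'E'
from h import *
s=info(); print(delta(s,0,-225,160))
E
```

```text
clock: 2.2
ee_pos: [288.3, -582.6, 231.3]
eef_rot: [0.45, -0.545, 0.545, -0.45]
wrist_force: [-1.0, -0.7, 0.5]
finger_gap: -0.003
t 2.20 board [-171.8 -631. ] z 231.3 | toolx@-90.0 toolz@0.0 (board deg) | F board -0.8 -0.9 z 0.5 gap -0.00
[-13.52956887   2.37859639   5.73811419]
```

```bash
python3 -m handwheel '-0.845 0.15 0.36 0 -1;-0.845 0.15 0.36 0 -1;-0.845 0.15 0.36 0 -1;-0.845 0.15 0.36 0 -1;-0.845 0.15 0.36 0 -1;-0.845 0.15 0.36 0 -1;-0.845 0.15 0.36 0 -1;-0.845 0.15 0.36 0 -1;-0.845 0.15 0.36 0 -1;-0.845 0.15 0.36 0 -1;-0.845 0.15 0.36 0 -1;-0.845 0.15 0.36 0 -1;-0.845 0.15 0.36 0 -1;-0.845 0.15 0.36 0 -1;-0.845 0.15 0.36 0 -1;-0.845 0.15 0.36 0 -1;0 0 0 0 -1;0 0 0 0 -1'
python3 - <<'E'
from h import *
s=info(); print(delta(s,0,-215,66))
c=cam("wrist"); save(c,"w1.png"); W=cloud(c)
B=np.stack([(W[...,:2]-O)@EX,(W[...,:2]-O)@EY,W[...,2]],-1); z=B[...,2]
for n,m in [("post",(z>88)&(z<102)&(B[...,1]<-140)&(B[...,1]>-190)&(abs(B[...,0])<25)),("fence",(z>60)&(z<70)&(B[...,1]>0)&(B[...,1]<30)&(abs(B[...,0])<35)),("form",(z>53)&(z<64)&(B[...,1]>40)&(B[...,1]<118)&(abs(B[...,0])<60)),("pad",(z>30)&(B[...,1]>120)&(B[...,1]<145)&(abs(B[...,0])<30))]:
    print(n,m.sum(),np.round(np.percentile(B[m],[3,50,97],axis=0),1).tolist() if m.sum() else '')
E
```

```text
clock: 4.0
ee_pos: [535.3, -216.8, 159.2]
eef_rot: [-0.45, 0.546, -0.545, 0.45]
wrist_force: [0.4, -0.6, -1.2]
finger_gap: -0.001
t 4.00 board [   0.8 -224.8] z 159.2 | toolx@-90.0 toolz@0.0 (board deg) | F board 0.5 -0.5 z -1.2 gap -0.00
[-0.32895514  3.10594799 -0.02558487]
post 883 [[-10.6, -181.0, 91.8], [0.6, -173.3, 95.1], [11.2, -166.1, 96.5]]
fence 0 
form 0 
pad 0
```

View pics/w1.png

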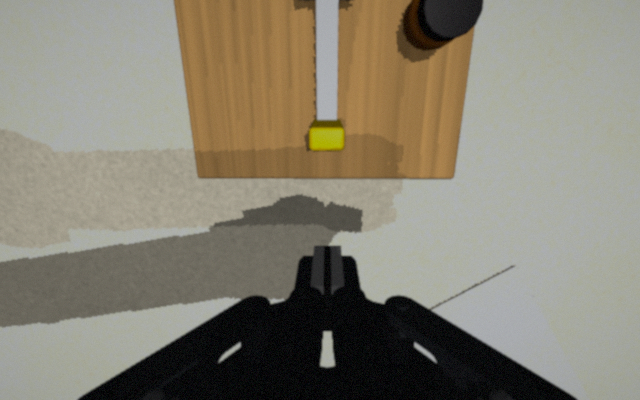

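The wrist view shows the yellow post at (327,137) in line with the shut fingers at column 327, and the bar running straight up from it. I descend behind it.

```bash
python3 -m handwheel '0 0.8 -0.02 0 -1;0 0.8 0 0 -1;0 0.8 0 0 -1;0 0.7 0 0 -1;-0.4 0 0 0 -1;-0.3 0 0 0 -1;0 0 0 0 -1;0 0 0 0 -1' | grep force; python3 -c "
from h import *
info()"; for i in 1; do python3 -m handwheel '-0.1 0 0 0 -1;-0.1 0 0 0 -1;-0.1 0 0 0 -1;-0.1 0 0 0 -1;-0.1 0 0 0 -1;0 0 0 0 -1' | grep force; done;  python3 -c "
from h import *
info()"
```

```text
wrist_force: [-0.6, 0.5, -0.3]
t 4.85 board [   1.1 -204. ] z 67.7 | toolx@-89.9 toolz@0.1 (board deg) | F board -0.7 0.4 z -0.3 gap -0.00
wrist_force: [-1.3, -4.2, 0.5]
t 5.45 board [ 1.000e-01 -1.906e+02] z 66.4 | toolx@-90.0 toolz@-0.0 (board deg) | F board -0.5 -4.4 z 0.5 gap 0.00
```

```bash
python3 -m handwheel '-0.07 0 0 0 -1;-0.07 0 0 0 -1;-0.07 0 0 0 -1;-0.07 0 0 0 -1;-0.07 0 0 0 -1;-0.07 0 0 0 -1;-0.07 0 0 0 -1;-0.07 0 0 0 -1;-0.07 0 0 0 -1;-0.07 0 0 0 -1;-0.07 0 0 0 -1;-0.07 0 0 0 -1'|grep force;  python3 -c "
from h import *
info()"; python3 -m handwheel '-0.07 0 0 0 -1;-0.07 0 0 0 -1;-0.07 0 0 0 -1;-0.07 0 0 0 -1;-0.07 0 0 0 -1'|grep force
python3 - <<'E'
from h import *
info()
for n in ["top","scene"]:
    c=cam(n); save(c,n+"2.png"); W=cloud(c)
    B=np.stack([(W[...,:2]-O)@EX,(W[...,:2]-O)@EY,W[...,2]],-1); z=B[...,2]
    for n,m in [("fence",(z>60)&(z<72)&(B[...,1]>20)&(B[...,1]<70)&(abs(B[...,0])<35)),("form",(z>54)&(z<62)&(B[...,1]>40)&(B[...,1]<125)&(abs(B[...,0])<60)),("pad",(z>40)&(B[...,1]>120)&(B[...,1]<145)&(abs(B[...,0])<30))]:
        print(n,m.sum(),np.round(np.percentile(B[m],[3,50,97],axis=0),1).tolist() if m.sum() else '')
E
```

```text
wrist_force: [-0.8, -6.4, 1.5]
t 6.65 board [ 1.000e-01 -1.667e+02] z 66.4 | toolx@-90.1 toolz@-0.1 (board deg) | F board 0.5 -6.4 z 1.5 gap 0.00
wrist_force: [-1.8, -7.7, 2.4]
t 7.15 board [   0.2 -156.4] z 66.4 | toolx@-90.1 toolz@-0.1 (board deg) | F board -0.3 -7.9 z 2.4 gap -0.00
fence 229 [[-28.9, 45.5, 60.2], [-1.8, 51.2, 64.8], [27.9, 69.3, 67.8]]
form 1333 [[-40.6, 57.1, 54.9], [-5.3, 84.2, 58.5], [32.6, 112.1, 61.6]]
pad 197 [[-28.2, 128.6, 43.9], [-2.5, 133.1, 55.6], [24.5, 143.4, 58.9]]
fence 168 [[-26.8, 44.8, 60.2], [3.4, 50.7, 64.6], [31.2, 69.3, 67.7]]
form 868 [[-36.2, 48.1, 55.0], [3.9, 82.6, 58.8], [36.4, 111.7, 61.6]]
pad 175 [[-23.3, 127.5, 41.0], [3.4, 130.5, 54.7], [29.2, 142.5, 58.6]]
```

```bash
i='python3 -c "from h import *
info()"'; python3 -m handwheel '-0.035 0 0 0 -1;-0.035 0 0 0 -1;-0.035 0 0 0 -1;-0.035 0 0 0 -1;-0.035 0 0 0 -1'|grep -v eef; eval "$i"; python3 -m handwheel '-0.035 0 0 0 -1;-0.035 0 0 0 -1'|grep force; eval "$i"; python3 -m handwheel '-0.035 0 0 0 -1;-0.035 0 0 0 -1'|grep force; eval "$i"
```

```text
clock: 7.75
ee_pos: [548.7, -144.5, 66.4]
wrist_force: [-0.5, -7.3, 1.8]
finger_gap: -0.006
t 7.75 board [   0.2 -151.3] z 66.4 | toolx@-90.1 toolz@-0.1 (board deg) | F board 0.9 -7.3 z 1.8 gap -0.01
wrist_force: [-2.6, -7.9, 2.0]
t 7.95 board [   0.2 -149.3] z 66.4 | toolx@-90.1 toolz@-0.1 (board deg) | F board -1.0 -8.3 z 2.0 gap 0.00
wrist_force: [-1.8, -7.4, 2.5]
t 8.15 board [   0.2 -147.1] z 66.4 | toolx@-90.1 toolz@-0.1 (board deg) | F board -0.3 -7.6 z 2.5 gap 0.00
```

```bash
i='python3 -c "from h import *
info()"'; python3 -m handwheel '-0.017 0 0 0 -1;-0.017 0 0 0 -1;-0.017 0 0 0 -1;-0.017 0 0 0 -1'|grep force; eval "$i"; python3 -m handwheel '-0.017 0 0 0 -1;-0.017 0 0 0 -1'|grep force; eval "$i";python3 -m handwheel '-0.017 0 0 0 -1;-0.017 0 0 0 -1'|grep force; eval "$i"
```

```text
wrist_force: [-1.2, -7.0, 1.5]
t 8.55 board [ 1.000e-01 -1.451e+02] z 66.4 | toolx@-90.1 toolz@-0.1 (board deg) | F board 0.1 -7.1 z 1.5 gap 0.00
wrist_force: [-2.4, -8.3, 1.4]
t 8.75 board [   0.2 -144.1] z 66.4 | toolx@-90.1 toolz@-0.1 (board deg) | F board -0.8 -8.6 z 1.4 gap 0.00
wrist_force: [-1.1, -7.3, 1.8]
t 8.95 board [   0.2 -143.1] z 66.4 | toolx@-90.1 toolz@-0.1 (board deg) | F board 0.3 -7.4 z 1.8 gap 0.00
```

```bash
i='python3 -c "from h import *
info()"'; python3 -m handwheel '-0.017 0 0 0 -1;-0.017 0 0 0 -1'|grep force; eval "$i"; python3 -m handwheel '-0.017 0 0 0 -1'|grep force; eval "$i";python3 -m handwheel '-0.017 0 0 0 -1'|grep force; eval "$i"
```

```text
wrist_force: [-1.7, -8.6, 1.8]
t 9.15 board [   0.2 -142.4] z 66.4 | toolx@-90.1 toolz@-0.1 (board deg) | F board -0.0 -8.8 z 1.8 gap 0.00
wrist_force: [-1.6, -9.1, 2.7]
t 9.25 board [   0.2 -142.1] z 66.4 | toolx@-90.1 toolz@-0.1 (board deg) | F board 0.2 -9.2 z 2.7 gap 0.00
wrist_force: [-1.8, -8.9, 2.9]
t 9.35 board [   0.2 -141.9] z 66.4 | toolx@-90.1 toolz@-0.1 (board deg) | F board -0.1 -9.1 z 2.9 gap -0.00
```

```bash
i='python3 -c "from h import *
info()"'; python3 -m handwheel '-0.017 0 0 0 -1;0 0 0 0 -1'|grep force; eval "$i"; python3 -m handwheel '-0.017 0 0 0 -1;0 0 0 0 -1'|grep force; eval "$i"
```

```text
wrist_force: [-1.5, -10.8, 2.4]
t 9.55 board [   0.2 -141.6] z 66.4 | toolx@-90.1 toolz@-0.1 (board deg) | F board 0.6 -10.9 z 2.4 gap 0.00
wrist_force: [-1.9, -10.2, 2.9]
t 9.75 board [   0.2 -141.3] z 66.4 | toolx@-90.1 toolz@-0.1 (board deg) | F board 0.1 -10.3 z 2.9 gap -0.00
```

```bash
i='python3 -c "from h import *
info()"'; python3 -m handwheel '-0.015 0 0 0 -1;0 0 0 0 -1'|grep force; eval "$i"; python3 -m handwheel '0 0 0 0 -1'|grep force; eval "$i"
```

```text
wrist_force: [-1.4, -10.8, 1.8]
t 9.95 board [   0.2 -141.1] z 66.4 | toolx@-90.1 toolz@-0.1 (board deg) | F board 0.7 -10.9 z 1.8 gap 0.00
wrist_force: [-1.9, -10.1, 2.1]
t 10.05 board [   0.2 -141.1] z 66.4 | toolx@-90.2 toolz@-0.2 (board deg) | F board 0.1 -10.3 z 2.1 gap 0.00
```

Squeeze is about 3 N, or 1.5 mm, above the sliding baseline of about 7.7 N. I back off and check.

```bash
python3 -m handwheel '0.1 0 0 0 -1;0.2 0 0 0 -1;0.5 0 0 0 -1;0.3 -0.5 0 0 -1;0 -0.9 0 0 -1;0 -0.9 0 0 -1;0 -0.7 -0.9 0 -1;0 0 -1 0 -1;0 0 -1 0 -1;0 0 -1 0 -1;0 0 0 0 -1' | grep force
python3 - <<'E'
from h import *
s=info()
for n in ["top","scene"]:
    c=cam(n); save(c,n+"3.png"); W=cloud(c)
    B=np.stack([(W[...,:2]-O)@EX,(W[...,:2]-O)@EY,W[...,2]],-1); z=B[...,2]
    for n,m in [("post",(z>85)&(z<100)&(B[...,1]<-80)&(B[...,1]>-150)&(abs(B[...,0])<25)),("fence",(z>63)&(z<72)&(B[...,1]>40)&(B[...,1]<80)&(abs(B[...,0])<35)),("form",(z>54)&(z<61)&(B[...,1]>70)&(B[...,1]<127)&(abs(B[...,0])<60)),("pad",(z>40)&(B[...,1]>127)&(B[...,1]<145)&(abs(B[...,0])<30))]:
        print(n,m.sum(),np.round(np.percentile(B[m],[3,50,97],axis=0),1).tolist() if m.sum() else '')
    rgb=c["color"].astype(int); red=(rgb[...,0]>2*rgb[...,1])&(rgb[...,0]>70)
    m=red&(z>58)&(z<78)&(B[...,0]<-50)&(B[...,0]>-140)&(abs(B[...,1]+20)<60)
    q=B[m][:,:2]; v=cv2.fitLine(q.astype(np.float32),cv2.DIST_HUBER,0,.01,.01).ravel(); r=np.hypot(*(q-[-40,-45]).T)
    print("lever",m.sum(),q.mean(0),v,np.degrees(np.arctan2(-abs(v[1])*np.sign(v[0]*v[1])*-1,-abs(v[0]))),"from pivot",np.degrees(np.arctan2(*(q.mean(0)-[-40,-45])[::-1])),"r",np.percentile(r,[2,98]))
E
```

```text
wrist_force: [1.3, -0.4, 0.0]
t 11.15 board [-120.6 -170.3] z 156.9 | toolx@-90.0 toolz@-0.0 (board deg) | F board 1.4 -0.1 z 0.0 gap 0.00
post 148 [[-11.8, -128.5, 88.0], [-1.5, -120.3, 94.7], [10.5, -113.6, 97.5]]
fence 169 [[-27.6, 60.7, 63.3], [-0.3, 65.5, 65.0], [27.7, 69.9, 67.5]]
form 1153 [[-41.0, 72.6, 55.0], [-5.7, 98.5, 58.5], [32.7, 125.5, 60.8]]
pad 241 [[-28.6, 127.4, 44.5], [-1.8, 133.8, 55.8], [25.0, 140.4, 58.9]]
lever 292 [-90.63174081 -20.33787003] [  0.90466493  -0.42612368 -90.77576    -20.39404   ] -154.77818 from pivot 154.02982735763382 r [19.14613196 93.26099034]
post 113 [[-8.4, -129.6, 86.8], [5.5, -122.3, 95.0], [13.9, -114.9, 97.7]]
fence 114 [[-24.0, 59.8, 63.3], [3.9, 64.5, 65.3], [30.6, 69.3, 67.7]]
form 702 [[-37.3, 72.9, 55.0], [3.7, 97.5, 58.8], [36.9, 124.9, 60.9]]
pad 135 [[-23.7, 127.4, 43.5], [3.8, 133.6, 56.1], [28.8, 139.7, 58.7]]
lever 149 [-86.77261002 -21.92378947] [  0.90680987  -0.4215399  -87.01789    -21.717873  ] -155.06815 from pivot 153.7396430342149 r [17.6632802  88.82069537]
```

The bar stayed put: post at y = -121, form 68..127 against the pad. Lever is at about 154.5° and I go to its stop-side face.

```bash
python3 -m handwheel '0 0 0 0.85 -1;0 0 0 0.85 -1;0 0 0 0.85 -1;0 0 0 0.85 -1;0 0 0 0.85 -1;0 0 0 0 -1' | grep force
python3 -c "
from h import *
s=info(); print(delta(s,-96.6,17.5,156),delta(s,-96.6,17.5,52))"
```

```text
wrist_force: [-0.5, -0.1, 0.1]
t 11.85 board [-115.5 -169.6] z 156.7 | toolx@-115.5 toolz@-25.5 (board deg) | F board -0.4 -0.2 z 0.1 gap -0.00
[-5.90259688  0.02490771 -2.11380519] [-5.90036234  3.49157117 -2.11795202]
```

```bash
python3 -m handwheel '-0.84 0 -0.3 0 -1;-0.84 0 -0.3 0 -1;-0.84 0 -0.3 0 -1;-0.84 0 -0.3 0 -1;-0.84 0 -0.3 0 -1;-0.84 0 -0.3 0 -1;-0.86 0 -0.3 0 -1;0 0 0 0 -1;0 0.7 0 0 -1;0 0.7 0 0 -1;0 0.7 0 0 -1;0 0.7 0 0 -1;0 0.7 0 0 -1;0 0 0 0 -1;0 0 0 0 -1' | grep force
python3 - <<'E'
from h import *
s=info(); print(delta(s,-96.6,17.5,52))
c=cam("wrist"); save(c,"w2.png")
E
```

```text
wrist_force: [0.2, 0.4, 0.9]
t 13.35 board [-97.3  17.1] z 51.4 | toolx@-115.4 toolz@-25.4 (board deg) | F board 0.1 0.5 z 0.9 gap -0.00
[-0.02280758 -0.01896842  0.01589515]
```

View pics/w2.png

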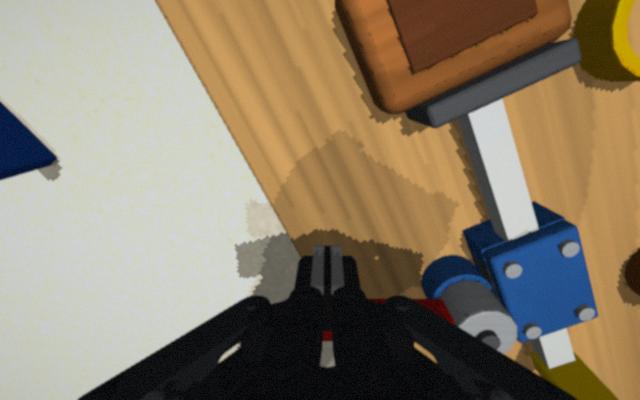

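The shut fingers at (327,270) stand just on the stop side of the red lever at (400,310) and are parallel to it. I make contact and then swing along the arc.

```bash
python3 -m handwheel '0.2 0 0 0 -1;0.15 0 0 0 -1;0.1 0 0 0 -1;0.05 0 0 0 -1;0 0 0 0 -1' | grep force
python3 -c "
from h import *
info()"; python3 -m handwheel '0.137 0 -0.026 -0.5 -1;0.137 0 -0.026 -0.5 -1;0.137 0 -0.026 -0.5 -1;0.137 0 -0.026 -0.5 -1;0.137 0 -0.026 -0.5 -1' | grep force
python3 -c "
from h import *
info()"
```

```text
wrist_force: [0.2, -0.1, -0.7]
t 13.90 board [-103.9    3.7] z 51.6 | toolx@-115.5 toolz@-25.5 (board deg) | F board 0.2 -0.1 z -0.7 gap -0.00
wrist_force: [1.8, 3.5, -1.2]
t 14.40 board [-114.   -12.8] z 51.6 | toolx@-100.3 toolz@-10.3 (board deg) | F board 1.1 3.8 z -1.2 gap 0.00
```

```bash
python3 -m handwheel '0.137 0 -0.026 -0.5 -1;0.137 0 -0.026 -0.5 -1;0.137 0 -0.026 -0.5 -1;0.137 0 -0.026 -0.5 -1;0.137 0 -0.026 -0.5 -1;0.137 0 -0.026 -0.5 -1;0.137 0 -0.026 -0.5 -1;0.137 0 -0.026 -0.5 -1;0.137 0 -0.026 -0.5 -1;0.137 0 -0.026 -0.5 -1' | grep force
python3 -c "
from h import *
info()"; python3 -m handwheel '0.137 0 -0.026 -0.5 -1;0.137 0 -0.026 -0.5 -1;0.137 0 -0.026 -0.5 -1;0.137 0 -0.026 -0.5 -1;0.137 0 -0.026 -0.5 -1;0.137 0 -0.026 -0.5 -1' | grep force
python3 - <<'E'
from h import *
s=info(); p=tob(s["ee_pos"])-[-40,-45]; print(np.hypot(*p), np.degrees(np.arctan2(p[1],p[0]))%360)
E
```

```text
wrist_force: [-2.2, 9.7, 3.3]
t 15.40 board [-120.9  -52. ] z 51.5 | toolx@-70.2 toolz@19.8 (board deg) | F board -4.0 9.1 z 3.3 gap -0.00
wrist_force: [-5.3, 9.4, 7.4]
t 16.00 board [-115.2  -76.3] z 51.3 | toolx@-52.2 toolz@37.8 (board deg) | F board -7.0 8.2 z 7.4 gap -0.00
81.4654907252813 202.61059951972734
```

```bash
python3 -m handwheel '0.137 0 -0.026 -0.5 -1;0.137 0 -0.026 -0.5 -1;0.137 0 -0.026 -0.5 -1;0.137 0 -0.026 -0.5 -1;0.137 0 -0.026 -0.5 -1;0.137 0 -0.026 -0.5 -1;0.137 0 -0.026 -0.5 -1' | grep force
python3 -c "
from h import *
info()"; python3 -m handwheel '0.137 0 -0.026 -0.5 -1;0.137 0 -0.026 -0.5 -1;0.137 0 -0.026 -0.5 -1;0.137 0 -0.026 -0.5 -1;0.137 0 -0.026 -0.5 -1;0.137 0 -0.026 -0.5 -1;0 0 0 0 -1' | grep force
python3 - <<'E'
from h import *
s=info(); p=tob(s["ee_pos"])-[-40,-45]; print(np.hypot(*p), np.degrees(np.arctan2(p[1],p[0]))%360)
E
```

```text
wrist_force: [-4.7, 4.0, 5.0]
t 16.70 board [ -98.5 -101.8] z 51.0 | toolx@-31.3 toolz@58.7 (board deg) | F board -5.4 3.0 z 5.0 gap -0.00
wrist_force: [0.1, 0.3, -0.8]
t 17.40 board [ -75.3 -117.5] z 51.1 | toolx@-13.5 toolz@76.5 (board deg) | F board 0.0 0.3 z -0.8 gap -0.00
80.64106268221293 244.06158198646372
```

```bash
python3 -m handwheel '-0.3 0 0 0 -1;-0.6 0 0 0 -1;-0.6 -0.5 0 0 -1;0 -1 0 0 -1;0 -1 0 0 -1;0 -1 0 0 -1;-1 0 0 0 -1;-1 0 0 0 -1;0 0 0 0 -1;0 0 0 0 -1' | grep force
python3 - <<'E'
from h import *
s=info()
for n in ["top","scene"]:
    c=cam(n); save(c,n+"4.png"); W=cloud(c)
    B=np.stack([(W[...,:2]-O)@EX,(W[...,:2]-O)@EY,W[...,2]],-1); z=B[...,2]
    for n,m in [("post",(z>85)&(z<100)&(B[...,1]<-80)&(B[...,1]>-150)&(abs(B[...,0])<25)),("fence",(z>63)&(z<72)&(B[...,1]>40)&(B[...,1]<80)&(abs(B[...,0])<35)),("form",(z>54)&(z<61)&(B[...,1]>70)&(B[...,1]<127)&(abs(B[...,0])<60)),("pad",(z>40)&(B[...,1]>127)&(B[...,1]<145)&(abs(B[...,0])<30))]:
        print(n,m.sum(),np.round(np.percentile(B[m],[3,50,97],axis=0),1).tolist() if m.sum() else '')
    rgb=c["color"].astype(int); red=(rgb[...,0]>2*rgb[...,1])&(rgb[...,0]>70)
    m=red&(z>58)&(z<78)&(B[...,0]<-20)&(B[...,0]>-90)&(abs(B[...,1]+100)<55)
    q=B[m][:,:2]; print("lever",m.sum(),q.mean(0),np.degrees(np.arctan2(*(q.mean(0)-[-40,-45])[::-1])) )
i=cv2.imread('pics/top4.png')[100:310,240:540]; cv2.imwrite('pics/crop4.png',cv2.resize(i,None,fx=2.6,fy=2.6,interpolation=cv2.INTER_CUBIC))
E
```

```text
wrist_force: [0.6, -0.2, -0.1]
t 18.40 board [-178.4  -92.9] z 156.3 | toolx@-13.5 toolz@76.5 (board deg) | F board 0.6 -0.1 z -0.1 gap -0.00
post 151 [[-11.7, -128.6, 87.4], [-0.9, -120.2, 94.3], [10.4, -113.6, 97.5]]
fence 170 [[-28.7, 60.8, 63.2], [-0.8, 65.3, 65.1], [27.4, 69.9, 68.1]]
form 1171 [[-40.7, 72.4, 54.8], [-5.4, 98.6, 58.4], [32.6, 125.5, 60.8]]
pad 240 [[-28.3, 127.5, 45.4], [-2.2, 133.8, 55.6], [25.2, 142.9, 59.2]]
lever 269 [-46.26498606 -98.99827812] -96.61797940504259
post 115 [[-8.2, -129.6, 86.4], [5.5, -122.2, 94.7], [13.7, -115.0, 97.0]]
fence 115 [[-24.7, 59.8, 63.4], [4.8, 64.1, 65.5], [30.9, 68.9, 67.3]]
form 691 [[-36.8, 72.6, 55.3], [4.3, 96.8, 58.6], [36.8, 125.0, 60.8]]
pad 138 [[-24.1, 127.4, 46.1], [4.7, 133.7, 55.8], [28.7, 139.7, 58.6]]
lever 194 [ -43.55508889 -100.37873955] -93.67311478168612
```

View pics/crop4.png

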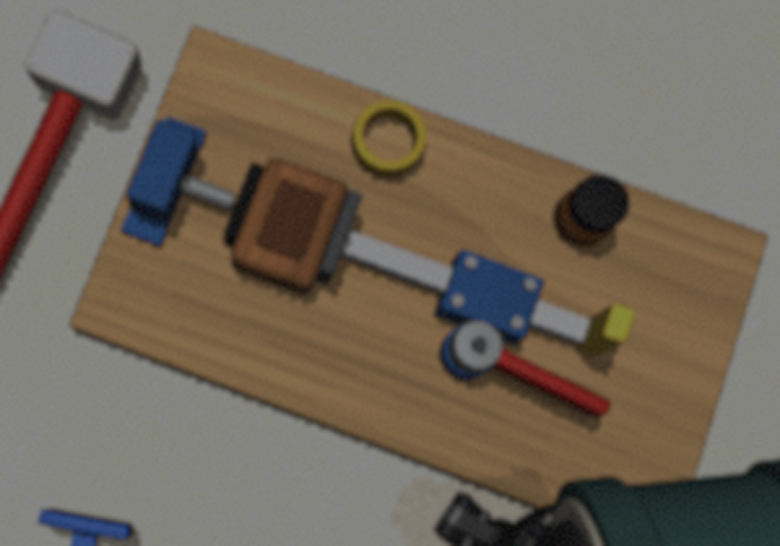

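Form is between fence (350,235) and pad (243,205), and tape, dye and mallet are in place. The lever at (550,383) looks a few degrees short of the board's -y, so I measure its angle on its top face only.

Run:
```python
from h import *
for n in ["top","scene"]*2:
    c=cam(n); W=cloud(c)
    B=np.stack([(W[...,:2]-O)@EX,(W[...,:2]-O)@EY,W[...,2]],-1); z=B[...,2]
    rgb=c["color"].astype(int); red=(rgb[...,0]>2*rgb[...,1])&(rgb[...,0]>60)
    m=red&(z>66)&(z<73)&(B[...,0]<-20)&(B[...,0]>-90)&(abs(B[...,1]+105)<45)
    q=B[m][:,:2]; v=cv2.fitLine(q.astype(np.float32),cv2.DIST_HUBER,0,.01,.01).ravel()
    print(n,m.sum(),q.mean(0),"line deg",np.degrees(np.arctan(v[1]/v[0])), "tip y",q[:,1].min())
    for lo in range(-145,-60,15):
        k=(q[:,1]>lo)&(q[:,1]<lo+15); print(lo,k.sum(),np.round(np.percentile(q[k,0],[5,50,95]),1) if k.sum() else '')
    bar=(z>41)&(z<48)&(B[...,1]<-80)&(B[...,1]>-110)&(abs(B[...,0])<25)
    print("bar x",np.median(B[bar][:,0]))
```

```text
top 266 [-46.65310597 -99.08221771] line deg 84.54162 tip y -137.18652576357755
-145 24 [-54.1 -49.8 -45.5]
-130 53 [-53.5 -48.8 -43.7]
-115 54 [-51.8 -47.2 -42.5]
-100 53 [-50.4 -46.1 -41.2]
-85 51 [-49.  -44.4 -40.1]
-70 31 [-47.8 -43.9 -38.5]
bar x -0.5383074457143667
scene 194 [ -43.3474592  -100.39622295] line deg 84.74052 tip y -139.09428212733823
-145 24 [-52.1 -45.9 -42.1]
-130 37 [-51.4 -45.1 -41.4]
-115 37 [-49.9 -43.7 -39.8]
-100 38 [-47.6 -42.6 -37.7]
-85 37 [-45.7 -41.  -37.2]
-70 21 [-46.6 -39.3 -35.5]
bar x 2.8984104964956208
top 265 [-46.72965488 -99.3076598 ] line deg 84.23933 tip y -136.53833409065717
-145 23 [-54.  -50.4 -45.7]
-130 56 [-54.  -49.3 -43.8]
-115 54 [-51.7 -47.4 -42.3]
-100 51 [-50.7 -46.1 -41.9]
-85 48 [-49.  -45.1 -40.5]
-70 33 [-48.  -43.9 -38.4]
bar x -0.357234314190652
scene 194 [ -43.38487103 -100.71633452] line deg 84.979576 tip y -139.0851270202259
-145 23 [-51.5 -46.5 -42.7]
-130 38 [-51.4 -44.4 -41.4]
-115 39 [-49.3 -43.4 -39.4]
-100 37 [-47.6 -42.2 -37.7]
-85 35 [-46.3 -41.2 -36.7]
-70 22 [-46.7 -40.5 -35.6]
bar x 2.5714968487642444
```

The lever is at 264.6°, which is 150° + 114.6° = 2.0 rad, so it is on its closed stop. The bar has not moved and the arm is clear, so I hand the job in.

```bash
python3 -c "
from h import *
info(); print(job.sign_off())"
```

```text
t 18.70 board [-177.3  -92.6] z 156.2 | toolx@-13.5 toolz@76.5 (board deg) | F board 0.2 -0.1 z -1.0 gap 0.00
the job is handed in; nothing more can be done
None
```

The form is clamped and the lever is closed; I handed the job in at 18.7 s with the arm clear and touching nothing.

- **Squeeze:** With the lever open, I pushed the bar by the rear face of its yellow post, about 50 mm in all. I stopped when the force was about 3 N above the sliding level, which is roughly 1.5 mm of pad squeeze. That figure comes from the push force and the distance travelled; the cameras could not show the pad's compression directly.
- **Lever:** I swung the red lever round its arc with about 13 N at most in the readings, and it snapped past dead centre. The two cameras put its final angle at 1.99 to 2.01 rad, on the closed stop at 2.0. It first looked about 5° off the board's -y direction, but 2.0 rad from the open position is 264.6°, so that agrees.
- **Bar and form:** Their positions were the same before and after locking, to within about 1 mm (the camera calibration is good to about 2 mm). The post stayed at y ≈ -120 and the form stayed between fence and pad.
- **Other items:** The tape roll, dye jar and mallet looked undisturbed in the last top picture, though I did not measure them again. I did not touch the blue look-alike.

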